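# Refit the gas knob and hold it down to light the ring under the kettle

### The arm

A 7-joint arm with a two-finger parallel gripper is mounted at the origin on the work surface. World frame = base frame: x ahead of the robot, y to its left, z up, the work surface at z = 0. Lengths are in mm, angles in rad, forces in N, time in s.
With the tool pointing down it reaches from about 400 to 875 mm from the base axis. Payload 6.5 kg.
Tool frame: the origin (TCP) lies between the finger pads; the fingertips stand 17 mm ahead of it and the grasp point (between the pads) lies 2 mm behind it (tip_reach is the distance from the TCP to the fingertips, in mm); z points along the fingers, y is the line along which they close (so a half turn about z gives the same grasp; the last joint's range is limited). The gripper opens to 88 mm and grips with 3 to 60 N. Pads are 18 mm wide; open, the fingers measure 123 mm over their backs; the gripper's body (75 mm by 187 mm) begins 45 mm behind the grasp point.
Start: joints at [-1.291, 0.536, -0.004, 1.538, 0.003, 1.067, -0.071], TCP at [220.311, 611.517, 255.716] pointing down, gripper open.
Joint ranges: [-2.7, 2.7], [-0.37, 2.16], [-1.27, 1.26], [0.24, 2.4], [-1.31, 4.45], [0.19, 1.91], [-2.76, 2.76]. Speed limits (rad/s): [2.39, 2.39, 3.14, 3.14, 3.14, 3.14, 3.14].

### API

Orientations are given as a rotation vector (axis times angle).
In Python, from plant import reach, servo_line, goto_joints, grip, wait, inverse_kinematics, read_state, read_camera, get_calibration, IKError, sign_off, find_in, outline_of, pinpoint, tip_reach gives the robot as it stands. The module is installed in compiled form; this text tells all that it offers. Calls block until the motion is done:
- reach(position, orientation): joint-space move of the TCP to a pose.
- servo_line(position, max_speed=150, orientation=None, contact_N=None): straight line of the TCP; orientation=None keeps the orientation; max_speed is the mean speed in mm/s. With contact_N (N) it stops when the force on the tool has changed by that much, and returns True; else False.
- goto_joints(angles): joint-space move.
- grip(opening, f_grip=None): opening from 0.0 (shut) to 1.0 (fully open); f_grip is the grip in N (None keeps the last); returns when the fingers have stopped.
- wait(seconds).
- inverse_kinematics(position, orientation): joint angles nearest the present ones, or None.
- read_state(): the state.
- read_camera(name): name is "side" or "top" or "wrist"; returns (picture, depth): 420x560x3 uint8, blue, green, red; 420x560 float32, mm along the optical axis (not along the pixel's ray), 0 where there is no reading.
- get_calibration(name): a dict with "camera_matrix" (3x3 intrinsics, pixels), "rvec" (rotation vector, rad) and "tvec" (3), from world to camera coordinates, as OpenCV has them; the wrist camera has in their place "hand_eye" (4x4, takes a point from camera to tool coordinates, whose origin is the TCP and whose axes are the flange's). Camera axes: x right, y down, z forward; pixel columns grow to the right and rows downward; lengths in mm; the calibration is good to about 2 mm. A picture is of the moment at which its call begins: read the wrist's pose just before it. get_calibration takes no time and is no camera call.
A pose or a line that the arm cannot do raises IKError and nothing moves.
- sign_off(): hands the job in; it is judged then, once.
Trained networks look in the newest picture that a camera, given by its name, has taken for a name from the list of things; names that differ only in an ending like _2 or _b are one class to them, and where a whole thing is asked for, a point or a joint stands for the part that bears it (a point fixed in the world has none). Each returns a list of dicts, best first, with "confidence" (0 to 1); they miss things now and then, are a little off and sometimes report something else, mostly with a low value. They report only what shows in the picture. A call takes as long as a camera call. They do not tell look-alikes from the thing itself.
- find_in(camera, query): "rect" ([left, top, right, bottom] in pixels, round what is visible of it).
- outline_of(camera, query): "region" (420x560 bool, what is visible of it) and "rect" ([left, top, right, bottom] in pixels, round what is visible of it).
- pinpoint(camera, query): "position" ([column, row] in pixels: a listed point, or the origin of a listed thing).
The state is a dict: "time_s": time; "q": joint angles; "dq": joint speeds; "joint_torque": joint torques, N m; "tcp_pos": TCP position; "ee_rot": TCP orientation; "contact_force": force on the tool from outside, world axes, zero at the start; "ft_torque": the same for the moment, N m; "opening": opening from 0.0 (shut) to 1.0 (fully open); "gripper_force": force on a finger pad.
Only numpy, scipy, OpenCV 4.12 (cv2) and the standard library are available. Lean on these libraries where they do the work, as an engineer would, in place of code of your own. Each camera call takes 0.05 s, during which the arm holds its last target. There are 200 camera calls.

### The job

Get the kettle going: lower the red thumb lever on the kettle's spout so that the whistle cap is shut, then pick up the loose black knob, turn it so that its keyed bore matches the bare D-shaped spindle of the hob, and push it fully home. Press the knob right down against its spring, as you do to light a gas ring, and keep it held down: the program finishes while the gripper is still pressing the knob. Do not knock over or push about the kettle, the milk pan, the mug or the dish.

Things in the scene. Friction and masses are not known exactly. Their poses are not given: they have to be found in the camera images.
- hob: fixed two-ring gas hob: black glass 300 mm (its x) by 500 mm (its y), top face 8 mm above the worktop; iron pan supports reach 46 mm. Origin on the worktop near its middle, x away from the robot, y left. Rings at y +150 mm (kettle) and -55 mm (milk pan). Two controls in the strip at y -190 mm, at x -65 and +65 mm: the bare spindle and a fitted knob; which is front or rear changes
- other_knob: the knob already fitted on the hob's other control, same shape as the loose one, top 47 mm above the worktop. Origin on the glass below it. Fixed; not to be used
- spindle_tip (a point): centre of the top of the bare upright steel spindle, 23 mm above the glass, 31 mm above the worktop, unpressed. D-shaft of 10 mm diameter; flat on its own +x side, 2 mm from the axis, full length; its top 3 mm taper to about 6 mm. z up along the shaft. Clear of its neighbours by 100 mm. It turns only stiffly (0.1 N m) and need not be turned
- spindle (a joint): how far the spindle is pressed down, m: 0 free, 0.004 fully down at its stop. A spring pushes it up with 5 N at the start of the travel and 9 N at the end
- knob: loose black plastic knob, about 70 g, upright on the worktop right of the hob, bore down. Origin at the centre of its underside. Round skirt 44 mm across, 9 mm tall; above it a grip bar 42 mm long (knob's x), 16 mm wide (knob's y), with flat upright sides, its top 32 mm above the underside. A white pointer line on the bar marks its +x end
- knob_grip (a point): on the axis of the loose knob, 22 mm above its underside, mid-height of the grip bar's flat sides; axes as the knob's
- knob_bore (a point): closed end of the knob's bore, on its axis 16 mm above its underside. D bore, open below: 11.6 mm diameter, flat on the +x (pointer) side 3 mm from the axis; goes on only with knob x along spindle x (within 0.2 rad, not half a turn off). Home, this point meets the spindle's tip and the underside is 7 mm above the glass (3 mm when pressed down)
- kettle: pale blue-green enamel whistling kettle with some water, about 2.2 kg, loose on the left pan support. Origin at the centre of its underside, 46 mm above the worktop; 164 mm across, 117 mm tall to the lid; spout along its +x. A bail handle arches over it in the plane of the spout, within 70 mm of its axis, up to 206 mm above the underside
- whistle_hinge (a point): pivot of the whistle cap on the spout, 124 mm from the kettle's axis along its +x, 122 mm above its underside (168 mm above the worktop); axes as the kettle's: x points outward along the spout, the pivot's axis is y
- lever_tip (a point): outer end of the whistle's red thumb lever, 54 mm from the pivot. Lever and cap are one piece: black cap 29 mm across, centred 14 mm from the pivot; red lever 14 mm wide, 5 mm thick, from 20 to 54 mm. Shut, it lies level, upper face 5 mm above the pivot, pointing outward; raised, its tip stands up and nearer the kettle.
- whistle (a joint): angle of the whistle lever, rad: 0 shut (lever level), growing as it is raised, up to 1.15; it starts raised 0.45 to 0.8. It stays where it is left by friction and needs about 1 N at the tip, best pressed along the arc of the tip (pressed straight down while steep it can bind by friction); its stop is rigid at 0
- milk_pan: aluminium milk pan, 130 mm across, 78 mm tall, 0.8 kg, on the right ring; its wooden handle points away from the robot, reaching 195 mm from the pan's axis. Origin at the centre of its underside. Leave it alone
- mug: white dotted mug, 82 mm across, 95 mm tall, handle at its +y, on a square coaster 4 mm thick, to the right of the hob. Origin at the centre of its underside. Leave it alone
- dish: square white ceramic tea-bag dish, 100 mm wide, 20 mm tall, beyond the hob. Origin at the centre of its underside. Leave it alone
There are look-alikes about, which are no part of the job. What is shaped like the knob but blue is not meant.

How it is judged (in metres and radians):
On the way, in this order (a step that is already met when the one before it is completed fails the run):
1. the whistle is shut: lever level within 0.1 rad (value of joint whistle below 0.1 rad), for 0.2 s.
2. the knob is home on the spindle, keyed: end of the bore within 3 mm of the spindle's tip (distance between knob_bore and spindle_tip below 0.003 m and angle between the x axis of knob and the x axis of spindle_tip, either way round below 0.3 rad), for 0.2 s.
At the end, for the whole second after the job is handed in: whistle lever within 0.1 rad of level; knob keyed and upright on the spindle, its bore's end within 3 mm of the spindle's tip; gripper still on the knob (over 2 N), holding the spindle pressed more than 3 of its 4 mm, no force on the glass (all of step 2 and value of joint whistle below 0.1 rad and angle between knob's own z axis and vertical below 0.12 rad and value of joint spindle above 0.003 m and contact force between the fingers and knob above 2 N and contact force between knob and hob below 1 N); the arm keeps its last pose, push and grip.
It fails at once if the kettle is pushed more than 30 mm or tipped (distance of kettle from where it was at the start of the episode above 0.03 m or angle between kettle's own z axis and vertical above 0.3 rad).
It fails at once if the milk pan, mug or dish is pushed more than 30 mm or knocked over (distance of any of milk_pan, mug, dish from where it was at the start of the episode above 0.03 m or angle between any of milk_pan, mug's own z axis and vertical above 0.4 rad).
It also fails if it takes over 64 s, if anything falls off the work surface, if the arm or the gripper's body presses on something with over 40 N, if the wrist force passes 120 N, or if a joint passes its speed limit or range.

## Working session

There is one attempt and no reset: what is moved stays moved. The work goes in short steps, each a Python script; the robot and the scene stay as the last script left them, time stands still between calls to the robot, and variables do not carry over. Pictures are saved under pics/ and viewed, at most 10 in all, crops included, and the job is handed in when it is done.

```bash
mkdir -p pics; cat > h.py <<'E'
import numpy as np, cv2
from plant import *
from scipy.spatial.transform import Rotation as R
def cam(name):
    """T world<-camera, K"""
    c=get_calibration(name); K=np.array(c["camera_matrix"])
    if "hand_eye" in c:
        s=read_state(); T=np.eye(4); T[:3,:3]=R.from_rotvec(s["ee_rot"]).as_matrix(); T[:3,3]=s["tcp_pos"]
        return T@np.array(c["hand_eye"]),K
    T=np.eye(4); T[:3,:3]=R.from_rotvec(np.ravel(c["rvec"])).as_matrix(); T[:3,3]=np.ravel(c["tvec"])
    return np.linalg.inv(T),K
def ray(T,K,p):
    d=T[:3,:3]@np.linalg.inv(K)@np.array([p[0],p[1],1.0]); return T[:3,3],d
def at_z(T,K,p,z):
    o,d=ray(T,K,p); return o+d*(z-o[2])/d[2]
def by_depth(T,K,p,depth):
    o,d=ray(T,K,p); u,v=int(round(p[0])),int(round(p[1]))
    return o+d*np.median(depth[max(v-1,0):v+2,max(u-1,0):u+2])
def proj(T,K,P):
    q=K@(np.linalg.inv(T)@np.append(P,1))[:3]; return q[:2]/q[2]
def down(yaw):
    """tool down; tool y axis (closing) at angle yaw from world y... tool x at angle yaw"""
    return (R.from_euler('z',yaw)*R.from_rotvec([np.pi,0,0])).as_rotvec()
E
cat > a.py <<'E'
from h import *
np.set_printoptions(precision=1,suppress=True)
s=read_state(); print(s)
for n in("top","side"):
    T,K=cam(n); im,d=read_camera(n); cv2.imwrite(f"pics/{n}0.png",im); np.save(f"{n}0.npy",d)
    print(n,"cam",T[:3,3],T[:3,2],K[0,0])
    for q,z in(("hob",0),("other_knob",8),("spindle_tip",31),("knob",0),("knob_grip",22),("kettle",46),("whistle_hinge",168),("lever_tip",None),("milk_pan",46),("mug",4),("dish",0)):
        for r in pinpoint(n,q)[:3]:
            p=r["position"]; w=at_z(T,K,p,z) if z is not None else by_depth(T,K,p,d)
            print(n,q,round(r["confidence"],2),np.array(p),w)
print(get_calibration("wrist"))
E
python3 a.py
```

```text
{'time_s': 0.0, 'q': array([-1.3,  0.5, -0. ,  1.5,  0. ,  1.1, -0.1]), 'dq': array([ 0.,  0.,  0.,  0., -0.,  0.,  0.]), 'joint_torque': array([  0. , -57.1,   1. , -25.2,  -0.1,   0. ,   0. ]), 'tcp_pos': array([220.1, 611. , 254.9]), 'ee_rot': array([-0.5, -3.1,  0. ]), 'contact_force': array([-0.4, -0.7,  1. ]), 'ft_torque': array([ 0., -0.,  0.]), 'gripper_force': 0.0, 'opening': 0.999550591212737}
top cam [ 369.6   39.7 1102.9] [ 0.2 -0.  -1. ] 467.46557090165624
top hob 0.7 [252.6 245.7] [529.  79.   0.]
top other_knob 0.61 [339.2 267.6] [ 445.3 -113.4    8. ]
top knob 0.76 [385.9 245.3] [ 480.4 -233.5    0. ]
top knob 0.55 [404.9 281.2] [ 390.8 -260.     0. ]
top knob_grip 0.8 [394.3 308.9] [ 333.5 -217.2   22. ]
top knob_grip 0.67 [413.4 278.7] [ 392.9 -274.4   22. ]
top knob_grip 0.59 [387.1 245.9] [ 476.4 -230.5   22. ]
top kettle 0.79 [187.9 252.6] [529.8 224.9  46. ]
top whistle_hinge 0.58 [137.4 291.1] [451. 311. 168.]
top lever_tip 0.78 [117.5 311.1] [417.1 343.8 196.2]
top milk_pan 0.75 [274.6 244.6] [517.   27.6  46. ]
top mug 0.82 [381.6 186. ] [ 623.8 -251.8    4. 
[... 893 characters left out ...]
2 [269.1 232.8] [502.7 -64.4 168. ]
side whistle_hinge 0.39 [363.  255.3] [ 667.5 -168.6  168. ]
side lever_tip 0.72 [196.7 108.2] [425.1 609.6  -0.3]
side milk_pan 0.66 [268.5 236.2] [516.9  16.6  46. ]
side milk_pan 0.53 [251.8 296.5] [ 443.2 -130.2   46. ]
side milk_pan 0.28 [213.6 123.4] [461.  462.5  46. ]
side mug 0.56 [345.4 341. ] [ 612.1 -262.     4. ]
side dish 0.83 [361.1 259.1] [720.2 -76.    0. ]
{'camera_matrix': array([[319.8,   0. , 282.3],
       [  0. , 319.8, 207.4],
       [  0. ,   0. ,   1. ]]), 'hand_eye': array([[  -0. ,   -1. ,   -0.3,   71.4],
       [   1. ,   -0. ,    0. ,   -0.1],
       [  -0. ,   -0.3,    1. , -127.6],
       [   0. ,    0. ,    0. ,    1. ]])}
```

View pics/top0.png

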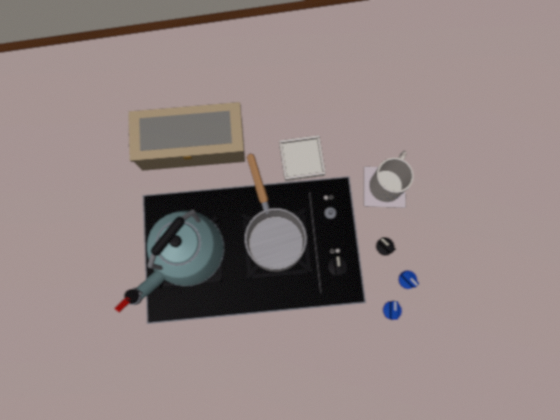

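View pics/side0.png

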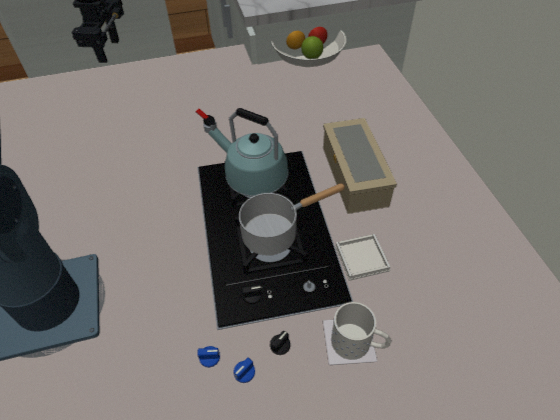

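The top view shows the kettle at about (187,250). Its spout and raised red lever point lower-left, with the lever running from (133,296) to (118,310). The black loose knob is at (386,246), the two blue decoys at (408,280) and (393,310), and the bare spindle at (330,212). The fitted knob is at (338,266). Next I'll hover over the lever and look with the wrist camera.

```bash
cat > b.py <<'E'
from h import *
np.set_printoptions(precision=1,suppress=True)
reach([417-25,344+25,310],down(np.radians(133)))
T,K=cam("wrist"); im,d=read_camera("wrist"); cv2.imwrite("pics/w1.png",im)
for q in("whistle_hinge","lever_tip","kettle"):
    for r in pinpoint("wrist",q)[:2]:
        p=r["position"]; print(q,round(r["confidence"],2),np.array(p),by_depth(T,K,p,d),at_z(T,K,p,168))
red=(im[...,2]>120)&(im[...,1]<60)&(im[...,0]<60)&(d>0)
v,u=np.nonzero(red); print(len(u))
P=np.array([at[:3] for at in (T[:3,3]+(T[:3,:3]@np.linalg.inv(K)@np.c_[u,v,np.ones(len(u))].T).T*d[v,u][:,None])])
print(P.min(0),P.max(0)); c=np.median(P,0); Q=P[np.linalg.norm(P-c,axis=1)<45]
c=Q.mean(0); w=np.linalg.svd(Q-c,full_matrices=False)[2]; ax=w[0]*np.sign(w[0][2])
t=(Q-c)@ax; print("c",c,"axis",ax,"len",np.percentile(t,[1,99]),"elev",np.arcsin(ax[2]),"az",np.degrees(np.arctan2(ax[1],ax[0])))
n=w[2]*np.sign(w[2][2]); print("normal",n, "tilt",np.arccos(n[2]))
np.savez("lev.npz",Q=Q)
print(read_state()["time_s"])
E
python3 b.py
```

```text
whistle_hinge 0.69 [286.4 284.8] [446.6 316.5 175.1] [449.4 313.7 168. ]
lever_tip 0.77 [286.3 253.9] [418.8 345.5 195.9] [427.7 336.6 168. ]
385
[412.4 320.2 180.6] [440.7 348.2 197.8]
c [425.1 335.3 190.8] axis [-0.6  0.6  0.5] len [-19.4  13.3] elev 0.46725508392868303 az 134.70257388068052
normal [ 0.3 -0.3  0.9] tilt 0.46726989225802484
2.5583
```

View pics/w1.png

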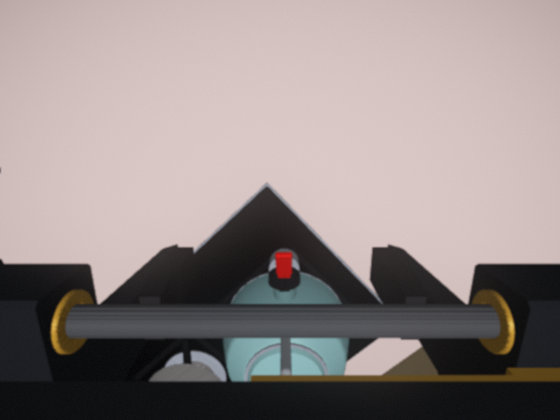

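The wrist view shows the red lever at about (284,264), over the cap at (284,280). The depth fit puts the hinge at (448.6,311.5,168), which agrees with the data sheet. The lever is raised 0.47 rad at azimuth 134.7°. I'll close it along its arc, then look at the knob and the spindle.

```bash
cat > c.py <<'E'
from h import *
np.set_printoptions(precision=1,suppress=True)
az=np.radians(134.5); H=np.array([448.6,311.5,168]); o=np.array([np.cos(az),np.sin(az),0]); up=np.array([0,0,1.])
print("tip_reach",tip_reach); tr=tip_reach() if callable(tip_reach) else tip_reach
grip(0.0)
pt=lambda a,r=42,e=0:H+o*(r*np.cos(a)-5*np.sin(a))+up*(r*np.sin(a)+5*np.cos(a)+tr+e)
reach(pt(0.9,e=10),down(az))
for a in(.75,.6,.45,.3,.15,.05):
    if servo_line(pt(a),60,contact_N=7): print("contact",a,read_state()["contact_force"])
print("end",servo_line(pt(0,e=-5),20,contact_N=6),read_state()["tcp_pos"],pt(0),read_state()["contact_force"])
wait(0.3)
servo_line(pt(0,e=170)); 
T,K=cam("wrist"); im,d=read_camera("wrist"); cv2.imwrite("pics/w2.png",im)
red=(im[...,2]>120)&(im[...,1]<60)&(im[...,0]<60)&(d>0); v,u=np.nonzero(red)
P=T[:3,3]+(T[:3,:3]@np.linalg.inv(K)@np.c_[u,v,np.ones(len(u))].T).T*d[v,u][:,None]
c=P.mean(0); w=np.linalg.svd(P-c,full_matrices=False)[2]; print(len(u),"lever",c,w[0],"elev",np.arcsin(w[0][2]))
print(read_state()["time_s"])
E
python3 c.py
```

```text
tip_reach 17.0
end True [419.5 341.6 190. ] [419.2 341.5 190. ] [-2.5 -0.9  7.2]
390 lever [421.2 338.9 160.9] [-0.1  0.1  1. ] elev 1.421370612973406
7.9083
```

```bash
cat > d.py <<'E'
from h import *
np.set_printoptions(precision=2,suppress=True)
T,K=cam("wrist"); im,d=read_camera("wrist")
red=(im[...,2]>120)&(im[...,1]<60)&(im[...,0]<60)&(d>0); v,u=np.nonzero(red)
P=T[:3,3]+(T[:3,:3]@np.linalg.inv(K)@np.c_[u,v,np.ones(len(u))].T).T*d[v,u][:,None]
o=np.array([np.cos(np.radians(134.5)),np.sin(np.radians(134.5))]); s=(P[:,:2]-[448.6,311.5])@o
for lo in range(20,56,6):
    m=(s>lo)&(s<lo+6); print(lo,m.sum(),np.median(P[m,2]) if m.any() else None)
grip(1.0)
reach([420,0,330],down(np.radians(80)))
Tt,Kt=cam("top"); Ts,Ks=cam("side")
print("spindle est",at_z(Tt,Kt,[330.5,212],31),at_z(Ts,Ks,[309,285],31))
for n,xy in(("spin",(575,-125)),("knob",(478,-232))):
    yaw=np.radians(72); f=np.array([np.cos(yaw),np.sin(yaw)])
    p=np.array(xy)-38*f
    reach([*p,160 if n=="knob" else 175],down(yaw))
    T,K=cam("wrist"); im,d=read_camera("wrist"); cv2.imwrite(f"pics/w_{n}.png",im); np.savez(f"w_{n}.npz",T=T,K=K,im=im,d=d)
    for q,z in(("spindle_tip",31),("knob",0),("knob_grip",22),("knob_bore",16),("other_knob",8)):
        for r in pinpoint("wrist",q)[:3]: print(n,q,round(r["confidence"],2),np.array(r["position"]),at_z(T,K,r["position"],z))
print(read_state()["time_s"],read_state()["q"])
a,b=[cv2.imread(f"pics/w_{n}.png")[20:300,140:420] for n in("spin","knob")]
cv2.imwrite("pics/wk.png",cv2.resize(np.hstack([a,b]),(800,400),interpolation=cv2.INTER_CUBIC))
E
python3 d.py
```

```text
20 60 171.5137421874533
26 75 171.60706709129414
32 77 171.35196658104115
38 80 171.54902125516105
44 80 171.56986265100699
50 56 171.33457344526258
spindle est [ 574.56 -113.83   31.  ] [ 573.03 -127.74   31.  ]
spin spindle_tip 0.51 [279.1 145. ] [ 575.48 -113.53   31.  ]
spin knob 0.94 [166.2 328.8] [ 393.41 -268.02    0.  ]
spin knob 0.92 [224.6 279.5] [ 476.4  -231.09    0.  ]
spin knob 0.59 [ 91.6 308.2] [ 326.95 -219.19    0.  ]
spin knob_grip 0.91 [222.4 289.9] [ 478.2  -231.01   22.  ]
spin knob_grip 0.86 [159.2 341.4] [ 394.28 -267.08   22.  ]
spin knob_bore 0.82 [223.9 288.2] [ 478.03 -232.64   16.  ]
spin knob_bore 0.79 [160.3 339.6] [ 392.23 -269.1    16.  ]
spin knob_bore 0.18 [426.8  45. ] [714.35 -75.39  16.  ]
spin other_knob 0.75 [221.5 286.7] [ 473.3  -234.18    8.  ]
spin other_knob 0.67 [152.5 181.5] [ 451.18 -110.92    8.  ]
knob knob 0.94 [281.6 156.5] [ 476.8  -233.67    0.  ]
knob knob 0.84 [206.9 219.3] [ 391.23 -267.97    0.  ]
knob knob 0.8 [123.9 190.4] [ 328.88 -218.18    0.  ]
knob knob_grip 0.94 [280.9 156.5] [ 477.12 -230.95   22.  ]
knob knob_grip 0.93 [203.3 226.2] [ 393.27 -267.76   22.  ]
knob knob_grip 0.83 [111.7 193.4] [ 330.01 -215.97   22.  ]
knob knob_bore 0.79 [115.7 196.9] [ 328.35 -220.26   16.  ]
knob knob_bore 0.76 [203.5 224.3] [ 391.97 -267.66   16.  ]
knob knob_bore 0.6 [281.4 158.1] [ 476.86 -233.05   16.  ]
knob other_knob 0.68 [197.   21.4] [ 446.92 -112.64    8.  ]
12.8417 [-0.11  0.58  0.73  1.94 -0.53  0.81  0.6 ]
```

View pics/wk.png

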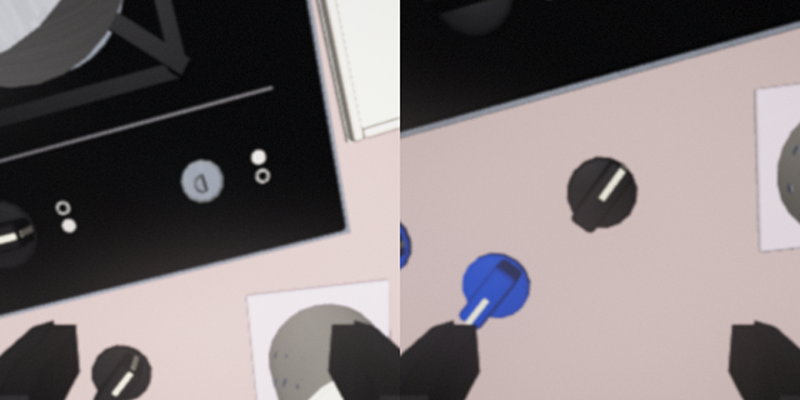

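Shut lever confirmed: its face is level at z = 171.5 along its whole length. In the left crop the bare spindle is at (201,182). In the right crop the black knob is at (601,190), with its line towards the upper right. The two views seem to disagree about the line, so I'll enlarge both and the D.

```bash
python3 - <<'E'
import cv2,numpy as np
s=cv2.imread("pics/w_spin.png");k=cv2.imread("pics/w_knob.png");a=cv2.imread("pics/side0.png")
def c(im,u,v,h=25,g=1): 
    x=im[v-h:v+h,u-h:u+h].astype(float)*g
    return cv2.resize(np.clip(x,0,255).astype(np.uint8),(390,290) if 0 else (290,290),interpolation=cv2.INTER_CUBIC)
A=np.hstack([c(s,281,147,16),c(s,224,278,25,1.5)]);B=np.hstack([c(k,281,154,25,1.5),c(a,280,343,20,1.5)])
cv2.imwrite("pics/zoom.png",np.vstack([A,B]))
E
```

```text
(no output)
```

View pics/zoom.png

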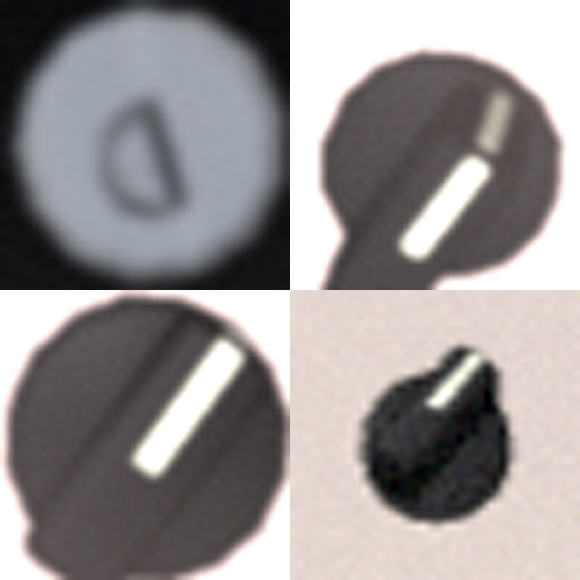

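The zoom shows that the pointer line also runs down the end face. The knob's +x end is therefore the upper-right one in the wrist view, and the spindle's flat faces image right. I'll turn both into world yaws and take a closer spindle look at the final tool yaw.

```bash
cat > e.py <<'E'
from h import *
np.set_printoptions(precision=2,suppress=True)
k=np.load("w_knob.npz"); s=np.load("w_spin.npz")
im=k["im"].astype(int); w=(im.min(2)>150); m=np.zeros_like(w); m[134:172,270:302]=1
hsv=cv2.cvtColor(k["im"],cv2.COLOR_BGR2HSV)
# white line blob enclosed in dark knob: component nearest (289,149)
n,lab,st,ce=cv2.connectedComponentsWithStats((w&m).astype(np.uint8)); i=lab[149,289]; print("blob",i,st[i])
v,u=np.nonzero(lab==i); P=np.array([at_z(k["T"],k["K"],(a,b),32) for a,b in zip(u,v)])[:,:2]
c=P.mean(0); d=np.linalg.svd(P-c)[2][0]; d*=np.sign(d@(c-[477,-232])); t=(P-c)@d
A=np.arctan2(d[1],d[0]); print("pointer ctr",c,"span",t.min(),t.max(),"A",A,"bar off-axis of knob ctr",(np.array([477,-232])-c)@d,np.cross(d,[477,-232]-c))
p,q=[at_z(s["T"],s["K"],x,31)[:2] for x in((281.6,142.0),(284.9,153.6))]
f=q-p; B=np.arctan2(f[1],f[0])+np.pi/2; print("flat pts",p,q,"B",B)
S=(575,-114)
for off in(0,np.pi):
    for nm,xy,y,z in(("knob",(477,-232),A,29),("spin",S,B,45)):
        print(off,nm,inverse_kinematics([*xy,z],down(y+off)), [inverse_kinematics([xy[0]-45*np.cos(y+off),xy[1]-45*np.sin(y+off),95],down(y+off)) is not None])
E
python3 e.py
```

```text
blob 2 [280 138  17  22 112]
pointer ctr [ 484.68 -225.86] span -9.639626167877672 9.621160422123856 A 0.6231478906992735 bar off-axis of knob ctr -9.813950470496865 -0.5025080790396066
flat pts [ 578.23 -111.83] [ 577.92 -121.84] B -0.03123548865913528
0 knob [-0.13  0.83  0.67  2.   -0.88  0.64  0.19] [True]
0 spin [-0.48  0.95  0.88  1.86 -1.    0.84 -0.68] [True]
3.141592653589793 knob [ 0.36  0.69  0.02  1.97 -0.02  0.48  2.58] [True]
3.141592653589793 spin [-0.01  0.73  0.18  1.83 -0.21  0.6   1.83] [True]e.py:10: DeprecationWarning: Arrays of 2-dimensional vectors are deprecated. Use arrays of 3-dimensional vectors instead. (deprecated in NumPy 2.0)
  A=np.arctan2(d[1],d[0]); print("pointer ctr",c,"span",t.min(),t.max(),"A",A,"bar off-axis of knob ctr",(np.array([477,-232])-c)@d,np.cross(d,[477,-232]-c))
```

Before the approach, I need to know which way the gripper body's 187 mm side runs, because the milk pan stands close to the spindle. The wrist depth image of the gripper itself can tell me.

```bash
cat > f.py <<'E'
from h import *
np.set_printoptions(precision=0,suppress=True)
HE=np.array(get_calibration("wrist")["hand_eye"])
k=np.load("w_knob.npz"); d=k["d"]; K=k["K"]
v,u=np.mgrid[0:420:20,0:560:20]; v=v.ravel();u=u.ravel()
P=(HE[:3,:3]@np.linalg.inv(K)@np.c_[u,v,np.ones(len(u))].T).T*d[v,u][:,None]+HE[:3,3]
m=(d[v,u]>0)&(P[:,2]<16)
for row in sorted(set(v[m])):
    i=m&(v==row); print(row,[tuple(np.round(p).astype(int)) for p in P[i][::2]])
# pan rim circle from top depth
T,Kt=cam("top"); D=np.load("top0.npy"); v,u=np.mgrid[190:290,230:320]; v=v.ravel();u=u.ravel()
W=T[:3,3]+(T[:3,:3]@np.linalg.inv(Kt)@np.c_[u,v,np.ones(len(u))].T).T*D[v,u][:,None]
r=W[(W[:,2]>116)&(W[:,2]<130)][:,:2]; (c,rad)=cv2.minEnclosingCircle(r.astype(np.float32)); print("pan",len(r),np.median(r,0),c,rad,r.min(0),r.max(0))
im,_=read_camera("side"); cv2.imwrite("pics/side1.png",cv2.resize(im[200:420,80:380],(800,587)))
E
python3 f.py
```

```text
260 [(np.int64(33), np.int64(-77), np.int64(-48)), (np.int64(10), np.int64(-46), np.int64(2)), (np.int64(10), np.int64(51), np.int64(1))]
280 [(np.int64(34), np.int64(-67), np.int64(-60)), (np.int64(34), np.int64(-58), np.int64(-59)), (np.int64(31), np.int64(-52), np.int64(-55)), (np.int64(9), np.int64(-48), np.int64(-15)), (np.int64(0), np.int64(44), np.int64(2)), (np.int64(11), np.int64(53), np.int64(-17)), (np.int64(34), np.int64(52), np.int64(-59)), (np.int64(34), np.int64(60), np.int64(-60))]
300 [(np.int64(34), np.int64(-59), np.int64(-68)), (np.int64(34), np.int64(-51), np.int64(-68)), (np.int64(27), np.int64(-50), np.int64(-58)), (np.int64(8), np.int64(-51), np.int64(-27)), (np.int64(-7), np.int64(-45), np.int64(-4)), (np.int64(5), np.int64(44), np.int64(-23)), (np.int64(10), np.int64(54), np.int64(-31)), (np.int64(25), np.int64(51), np.int64(-55)), (np.int64(33), np.int64(51), np.int64(-66))]
320 [(np.int64(30), np.int64(-59), np.int64(-70)), (np.int64(30), np.int64(-51), np.int64(-69)), (np.int64(25), np.int64(-47), np.int64(-63)), (np.int64(25), np.int64(-38), np.int64(-62
[... 1643 characters left out ...]
nt64(-84)), (np.int64(23), np.int64(-43), np.int64(-83)), (np.int64(23), np.int64(-36), np.int64(-83)), (np.int64(23), np.int64(-29), np.int64(-83)), (np.int64(23), np.int64(-22), np.int64(-83)), (np.int64(24), np.int64(-14), np.int64(-83)), (np.int64(23), np.int64(-8), np.int64(-83)), (np.int64(23), np.int64(-1), np.int64(-83)), (np.int64(23), np.int64(7), np.int64(-82)), (np.int64(23), np.int64(14), np.int64(-83)), (np.int64(24), np.int64(20), np.int64(-83)), (np.int64(22), np.int64(28), np.int64(-82)), (np.int64(24), np.int64(34), np.int64(-83)), (np.int64(23), np.int64(42), np.int64(-82))]
pan 456 [564.  36.] (543.2140502929688, 31.63368797302246) 88.5093994140625 [456. -39.] [630.  90.]
```

View pics/side1.png

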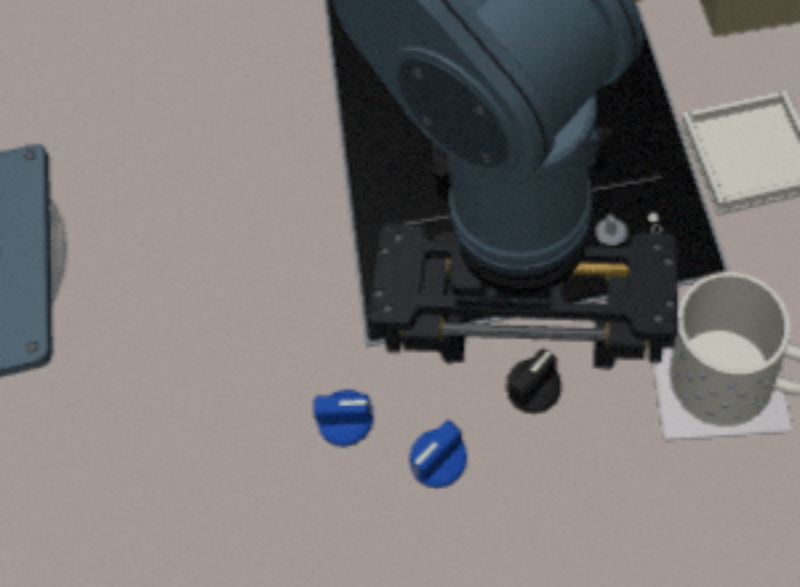

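The side view shows the gripper body's long side along the closing line, with its plates down at about TCP −48 mm. Gripping the bar's flat sides at the spindle would swing that body into the pan rim. I'll grip the bar over its two ends instead, which puts the body along hob x, clear of the pan. First I'll take a close look at the spindle and the knob at those tool yaws.

```bash
cat > g.py <<'E'
from h import *
np.set_printoptions(precision=2,suppress=True)
A,B=.623,-.03
for nm,xy,y,z in(("knob",(477,-232),A,29),("spin",(575,-115),B,40)):
    for o in(1,-1): print(nm,o,inverse_kinematics([*xy,z],down(y+o*np.pi/2)))
grip(0.75)
Z=[]
for n,xy,y,zc in(("spin",(575,-115),B,31),("knob",(477,-232),A,32)):
    yaw=y+np.pi/2; f=np.array([np.cos(yaw),np.sin(yaw)])
    p=np.array(xy)-30*f
    reach([*p,95],down(yaw)); wait(.2)
    T,K=cam("wrist"); im,d=read_camera("wrist"); np.savez(f"x_{n}.npz",T=T,K=K,im=im,d=d)
    for q,z in(("spindle_tip",31),) if n=="spin" else (("knob_grip",22),("knob_bore",16),("knob",0)):
        for r in pinpoint("wrist",q)[:2]: print(n,q,round(r["confidence"],2),np.array(r["position"]),at_z(T,K,r["position"],z))
    c=proj(T,K,[*xy,zc]).round().astype(int); print("crop centre",c); c=np.clip(c,40,(519,379))
    h=24 if n=="spin" else 48
    Z.append(cv2.resize(im[c[1]-h:c[1]+h,c[0]-h:c[0]+h],(400,400),interpolation=cv2.INTER_CUBIC)); print(n,"origin",c-h,"scale",400/(2*h))
cv2.imwrite("pics/close.png",np.hstack(Z)); print(read_state()["time_s"])
E
python3 g.py
```

```text
knob 1 [ 0.1   0.73  0.35  1.98 -0.49  0.51  1.42]
knob -1 [-0.34  1.03  1.01  2.01 -1.21  0.89 -1.14]
spin 1 [-0.25  0.81  0.52  1.84 -0.63  0.66  0.61]
spin -1 [-0.6   1.16  1.14  1.86 -1.26  1.07 -2.08]
spin spindle_tip 0.61 [285.1 182.7] [ 576.06 -115.77   31.  ]
crop centre [283 182]
spin origin [259 158] scale 8.333333333333334
knob knob_grip 0.86 [137.  149.9] [ 392.62 -266.52   22.  ]
knob knob_grip 0.74 [77.   8.9] [ 328.43 -217.65   22.  ]
knob knob_bore 0.87 [282.5 183.1] [ 478.79 -231.8    16.  ]
knob knob_bore 0.72 [89.4 16. ] [ 332.03 -217.4    16.  ]
knob knob 0.86 [102.5  23.1] [ 330.95 -217.76    0.  ]
knob knob 0.75 [148.2 149.7] [ 392.1 -269.5    0. ]
crop centre [280 187]
knob origin [232 139] scale 4.166666666666667
15.5833
```

View pics/close.png

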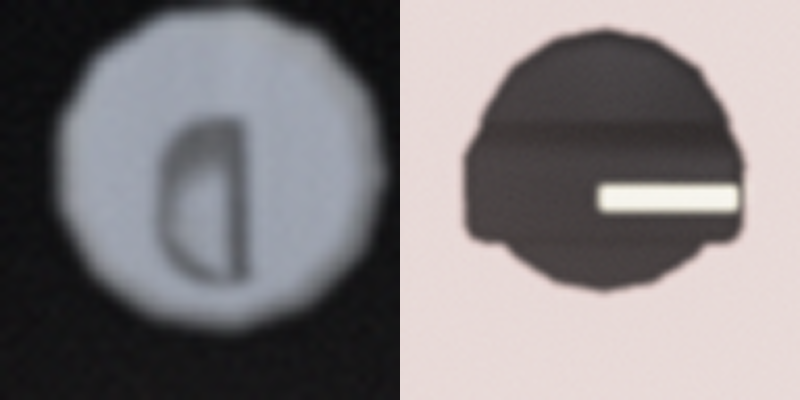

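In the left crop the D is at about (221,220), its flat vertical on the right, so B ≈ −0.03 holds. In the right crop the knob's bar is level, from column 465 to 743 with the white line at row 198, so A ≈ 0.623 holds. The bar ends are flat enough to grip.

```bash
cat > i.py <<'E'
from h import *
np.set_printoptions(precision=2,suppress=True)
A,B=.623,-.03
k=np.load("x_knob.npz"); s=np.load("x_spin.npz")
Kn=at_z(k["T"],k["K"],(281,186.5),32)[:2]; S=at_z(s["T"],s["K"],(285.3,184),31)[:2]; print("knob",Kn,"spindle",S)
np.savez("ks.npz",Kn=Kn,S=S)
a=down(A+np.pi/2); b=down(B+np.pi/2)
reach([*Kn,75],a)
print("hit",servo_line([*Kn,29],60,contact_N=6),read_state()["tcp_pos"])
grip(0.0,45); st=read_state(); print("grip",st["opening"]*88,st["gripper_force"],st["tcp_pos"],st["contact_force"])
servo_line([*Kn,110],100); st=read_state(); print("lift",st["opening"]*88,st["gripper_force"],st["contact_force"])
reach([*S,110],b); print(read_state()["tcp_pos"]-[*S,110])
servo_line([*S,64],60); f0=read_state()["contact_force"]
print("ins",servo_line([*S,47],15,contact_N=5)); st=read_state(); print(st["tcp_pos"],st["contact_force"]-f0,st["opening"]*88,st["time_s"])
E
python3 i.py
```

```text
knob [ 477.33 -231.36] spindle [ 576.16 -116.59]
hit False [ 477.51 -231.5    29.19]
grip 41.64073917190342 44.999557211995125 [ 477.47 -231.38   29.21] [ 0.13 -0.23  2.79]
lift 41.47973181365931 44.999587666243315 [ 0.29  0.1  -0.93]
[-1.07 -1.08 -0.55]
ins False
[ 576.11 -116.68   47.  ] [-1.18 -1.5  -0.97] 41.63688418438535 21.1917
```

No resistance on the way down, so the knob is keyed onto the shaft. Now I'll press it down and record force against height.

```bash
cat > j.py <<'E'
from h import *
np.set_printoptions(precision=2,suppress=True)
S=np.load("ks.npz")["S"]; f0=read_state()["contact_force"]
for z in(45,44,43,42,41,40,39.5,39,38.5,38):
    servo_line([*S,z],10); st=read_state(); f=st["contact_force"]-f0
    print(z,st["tcp_pos"],f,st["ft_torque"],st["opening"]*88)
    if f[2]>20: break
wait(.4); st=read_state(); print(st["tcp_pos"],st["contact_force"]-f0,st["gripper_force"],st["time_s"])
im,d=read_camera("side"); cv2.imwrite("pics/side2.png",cv2.resize(im[220:350,230:400],(800,600),interpolation=cv2.INTER_CUBIC))
E
python3 j.py
```

```text
45 [ 576.19 -116.66   44.93] [ 1.58 -0.58 -1.01] [-0.28  0.01  0.01] 41.50598606335267
44 [ 576.32 -116.69   44.16] [ 1.08 -0.21  2.6 ] [-0.32  0.09  0.04] 41.380088166404
43 [ 576.32 -116.7    43.25] [0.64 1.33 4.54] [-0.26  0.16 -0.02] 41.43363049501217
42 [ 576.33 -116.71   42.24] [ 0.65 -0.23  6.52] [-0.26  0.26 -0.07] 41.3844245513211
41 [ 576.37 -116.68   41.32] [ 0.04 -0.39  8.08] [-0.18  0.27 -0.07] 41.43396909564654
40 [ 576.39 -116.71   40.43] [0.51 0.55 9.54] [-0.15  0.38  0.05] 41.73314285644632
39.5 [ 576.37 -116.7    39.98] [0.62 0.59 9.05] [-0.22  0.44  0.04] 41.537333622396964
39 [ 576.42 -116.74   39.77] [-1.55  0.83 11.8 ] [-0.07  0.59  0.03] 41.46185662844154
38.5 [ 576.48 -116.74   39.64] [-2.77  1.64 16.19] [-0.03  0.83 -0.02] 41.60456473644672
38 [ 576.57 -116.78   39.51] [-2.93  1.81 20.04] [0.11 1.08 0.06] 41.727237046205744
[ 576.52 -116.78   39.49] [-3.37  1.63 20.13] 44.9999625608325 24.1917
```

View pics/side2.png

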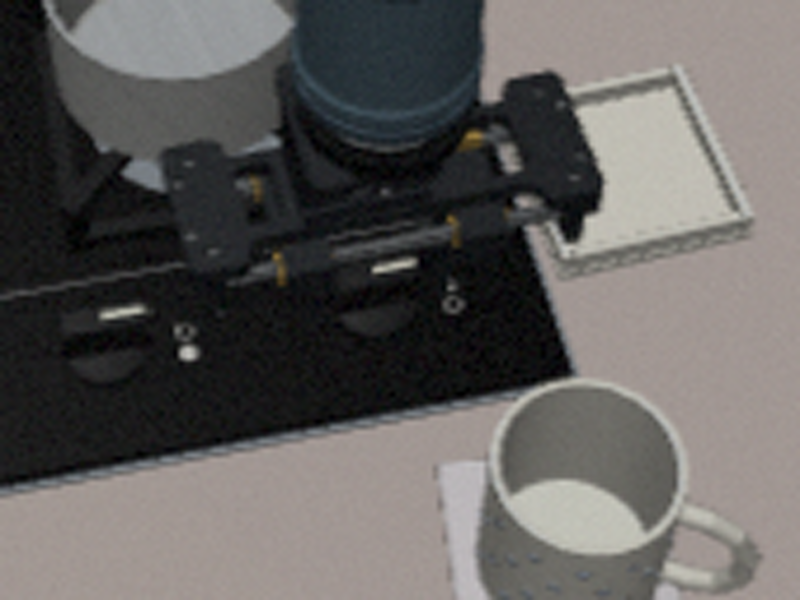

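The side view shows the knob on the rear spindle under the gripper, at about (375,310), with the pan and mug in place. The force rose from about 5 to 9 N over 4 mm and then went rigid, as the spring should. I'll ease off slightly while staying on the stop, then hand in.

```bash
python3 - <<'E'
from h import *
S=np.load("ks.npz")["S"]
servo_line([*S,38.7],10); wait(.4); st=read_state(); print(st["tcp_pos"],st["contact_force"],st["gripper_force"])
print(sign_off())
E
```

```text
[ 576.46677419 -116.74270048   39.7026914 ] [-2.49903631  1.0563654  13.28042837] 44.99986454844475
the job is handed in; nothing more can be done
None
```

I handed the job in with the whistle lever shut and level, and the knob keyed onto the spindle and still held down against its stop at about 13 N; no verdict came back.

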